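# Shut the disc player's lid and hold down forward search

### The job

A disc is already in the player: swing the lid shut until its tab catches behind the front rim and the lid stays down by itself. Then hold the forward-search key (third from the left, seen from the robot, in the row of four along the player's front) all the way down without forcing it, and finish while still holding it down. Press none of the other keys, and leave the disc cases, toy drum and doll's chair where they stand.

Things in the scene. Friction and masses are not known exactly. Their poses are not given: they have to be found in the camera images.
- player: Top-loading disc player, beech case with cream plastic top, 220 x 260 mm, fixed on the table. Origin: centre of its underside. Own -x is its front (keys), +y its left seen from the robot. A ledge along the front (top 54 mm up) carries four keys and, at the left end, a volume knob 67 mm high. Behind the ledge the deck rises to 77 mm. A folded carrying handle reaches to own x = 0.142
- lid (a joint): Lid angle in rad: 0 shut (at its stop), up to 1.2 open. Stays where left above about 0.5; below that a light spring pops it up unless caught. Over the last 9 mm at the front edge its hooked tab pushes back a sprung catch and snaps in under it: about 4 to 5 N pressed down near the front edge. Push to the stop; caught, it then stays at about 0.01 or less
- lid_hinge (a point): Middle of the lid's hinge axis, on the lid's underside at the player's rear, 77 mm above the table; the axis runs along the player's y. The lid lifts at its front
- lid_edge (a point): Middle of the lid's front edge, on its upper (outer) face. Lid: cream frame with clear window, 148 mm from hinge to front edge, 150 mm wide, 8 mm thick, top 85 mm above the table when shut. Axes move with the lid: -x from hinge to front edge, z out of the upper face. The tab hangs 12 mm below, 11 mm behind the middle of this edge
- search_key (a joint): Travel of the forward-search key in m: 0 up, 0.005 fully down against its stop. Sprung: it starts to move at about 1.5 N, fully down takes about 4.5 N, and it comes up when released
- search_key_top (a point): Centre of the top of the forward-search key (moves with it), 68.5 mm above the table when up. Keys: grey oblong caps 28 mm front to back, 30 mm wide, tops level, a row of four at 38 mm spacing along the player's y (8 mm gaps). This one is third from the left seen from the robot (player's own y = -0.019), marked with two raised triangles pointing right
- search_cap: The cap of the forward-search key, moving with it. Origin: 14.5 mm below the centre of its top
- back_key (a joint): Travel of the leftmost key (two raised triangles pointing left) in m: 0 up, 0.005 fully down. Same spring as the search key; not to be pressed
- play_key (a joint): Travel of the second key from the left (one raised triangle) in m: 0 up, 0.005 fully down; not to be pressed
- stop_key (a joint): Travel of the rightmost key (raised square) in m: 0 up, 0.005 fully down; not to be pressed
- cases: Two disc cases lying one on the other, 125 x 142 x 20 mm, loose; origin under their centre. Left of the player; leave alone
- drum: Wooden toy drum, 95 mm across, 69 mm high, loose; origin under its centre. Right of the player; leave alone
- chair: Doll's wooden chair, 62 x 66 mm, 128 mm high, loose; origin on the table under its seat. Right of the player; leave alone
- lid_catch (a point): Top of the catch's grey thumb grip, 9 x 26 mm, in the middle of the front rim just before the lid's front edge, 78 mm above the table. Sliding it towards the keys frees the lid: not needed

How it is judged (in metres and radians):
On the way:
1. the lid is shut, caught by its tab, and stays so with nothing touching the player (value of joint lid below 0.03 rad and contact force between each of the arm, the fingers and player below 0.1 N), for 0.3 s.
At the end, for the whole second after the job is handed in: The lid is shut and caught (under 0.03 rad); the fingers hold the forward-search key down (over 4.2 of its 5 mm, with 2 to 30 N) through the last second; the other three keys are up (under 2 mm); cases, drum and chair are within 30 mm of where they stood (value of joint search_key above 0.0042 m and contact force between the fingers and search_cap between 2 and 30 N and value of joint lid below 0.03 rad and value of joint each of back_key, play_key, stop_key below 0.002 m and distance of each of cases, drum, chair from where it was at the start of the episode below 0.03 m); the arm keeps its last pose, push and grip.
It fails at once if one of the other keys is pressed (over 3 mm) (value of joint any of back_key, play_key, stop_key above 0.003 m).
It fails at once if the key is forced with more than 40 N (contact force between anything else and search_cap above 40 N).
It fails at once if a bystander is shifted by more than 30 mm or tipped over (distance of any of cases, drum, chair from where it was at the start of the episode above 0.03 m or angle between any of drum, chair's own z axis and vertical above 0.5 rad).
It also fails if it takes over 38 s, if anything falls off the work surface, if the arm or the gripper's body presses on something with over 40 N, if the wrist force passes 120 N, or if a joint passes its speed limit or range.

### The arm

A 6-joint arm with a two-finger parallel gripper is mounted at the origin on the work surface. World frame = base frame: x ahead of the robot, y to its left, z up, the work surface at z = 0. Lengths are in mm, angles in rad, forces in N, time in s.
With the tool pointing down it reaches from about 300 to 775 mm from the base axis. Payload 14.6 kg.
Tool frame: the origin (TCP) lies between the finger pads; the fingertips stand manip.tip_reach ahead of it and the grasp point (between the pads) lies 5 mm behind it (manip.tip_reach is the distance from the TCP to the fingertips, in mm); z points along the fingers, y is the line along which they close (so a half turn about z gives the same grasp; the last joint's range is limited). The gripper opens to 94 mm and grips with 3 to 60 N. Pads are 16 mm wide; open, the fingers measure 119 mm over their backs; the gripper's body (75 mm by 177 mm) begins 78 mm behind the grasp point.
Start: joints at [1.205, 0.3, 1.521, -0, 1.321, -0.067], TCP at [161.903, 525.62, 219.446] pointing down, gripper open.
Joint ranges: [-3.03, 3.03], [-0.79, 2.21], [0.23, 2.52], [-1.04, 4.18], [0, 3.07], [-2.55, 2.55]. Speed limits (rad/s): [2.22, 2.22, 2.57, 3.14, 3.14, 3.14].

### API

Orientations are given as [roll, pitch, yaw] about the fixed x, y, z axes, in that order (R = Rz(yaw) Ry(pitch) Rx(roll)).
In Python, from cell import manip gives the robot as it stands. The module is installed in compiled form; this text tells all that it offers.
- The arm moves only by the shell command python3 -m creep 'ROWS' [FORCE]. ROWS is JSON, a list of rows, each a list of 3 entries, a list of its own where there are three numbers: the opening, from -1 (shut) to 1 (fully open), then the shift along the tool's x, y, z in cm, then the turn about the tool's z in units of 5 degrees (1.0 is 5 degrees). In form: [[grip, [tx, ty, tz], roll], ...]. A call has 1 to 12 rows; each row is the pose to reach, as a shift and turn from the pose commanded when the call began, along the tool's axes at that moment; what a row does not reach only later rows make up. A row lasts 1/10 s, in which the tool goes at most 50 mm and 8.59 degrees, less where a joint would pass 70% of its speed; a pose out of reach is approached as far as the arm can. A call with a gripper value outside its range is refused whole. The fingers move at their own pace and stop on an object; FORCE is the grip in N (left out, the last holds). Time passes only in rows, so rows that repeat a pose let the fingers close. It gives the time, the measured TCP pose, the force, the opening and the grip force at its end, in the units of the state.
- manip.read_state(): the state, without advancing time (a new reading comes with each control period).
- manip.camera(name): name is "side" or "top" or "wrist"; returns the picture (384x512x3 uint8, red, green, blue); there is no depth.
- manip.camera_params(name): a dict with "fovy" (degrees; the focal length in pixels is half the picture's height over the tangent of half this angle, whatever the lens; pixels are square), "cx", "cy" (the principal point, pixels), "k1" (the pictures are not rectified: a ray, as slopes to the right and down, at radius r is drawn at 1 + k1 r^2 times it, then the intrinsics apply), "origin" and "attitude" of the camera in the world. Camera axes: x right, y down, z forward; pixel columns grow to the right and rows downward; lengths in mm; the calibration is good to about 2 mm. A picture is of the moment at which its call begins: read the wrist's pose just before it. camera_params takes no time and is no camera call; for the wrist camera it gives the pose at the moment of the call.
- manip.sign_off(): hands the job in; it is judged then, once.
The state is a dict: "clock": time; "joints": joint angles; "qd": joint speeds; "effort": joint torques, N m; "eef_pos": TCP position; "eef_rot": TCP orientation; "wrist_force": force on the tool from outside, world axes, zero at the start; "moment": the same for the moment, N m; "finger_gap": finger opening in mm; "finger_force": force on a finger pad.
Only numpy, scipy, OpenCV 4.12 (cv2) and the standard library are available. Lean on these libraries where they do the work, as an engineer would, in place of code of your own. Each camera call takes 0.05 s, during which the arm holds its last target. There are 200 camera calls.

## Working session

There is one attempt and no reset: what is moved stays moved. The work goes in short steps, Python scripts to look and compute and a shell command to move; the robot and the scene stay as the last step left them, time stands still between calls to the robot, and variables do not carry over. Pictures are saved under pics/ and viewed, at most 10 in all, crops included, and the job is handed in when it is done.

```bash
mkdir -p pics; cat > h.py <<'E'
from cell import manip
import numpy as np, cv2
from scipy.spatial.transform import Rotation as R
def shot(n,f):
    p=manip.camera_params(n); im=manip.camera(n); cv2.imwrite('pics/'+f,im[:,:,::-1]); return im,p
def rot(p):
    a=np.array(p['attitude'],float)
    return a if a.shape==(3,3) else R.from_euler('xyz',a).as_matrix()
def ray(p,u,v):
    f=192/np.tan(np.radians(p['fovy'])/2)
    K=np.array([[f,0,p['cx']],[0,f,p['cy']],[0,0,1]])
    s=cv2.undistortPoints(np.array([[[u,v]]],float),K,np.array([p['k1'],0,0,0.]))[0,0]
    return np.array(p['origin'],float), rot(p)@np.array([s[0],s[1],1])
def onz(p,u,v,z):
    o,d=ray(p,u,v); return o+d*(z-o[2])/d[2]
E
python3 - <<'E'
from h import *
import json
for n in('top','side','wrist'):
    im,p=shot(n,n+'0.png'); print(n,p)
a=[cv2.imread('pics/%s0.png'%n) for n in('top','side','wrist')]
print(manip.tip_reach, manip.read_state())
E
```

```text
top {'fovy': 54.90284914116606, 'cx': 252.49330046893806, 'cy': 204.1966065905706, 'k1': -0.06379952119740216, 'origin': array([450.79170844,  49.45482947, 956.1854104 ]), 'attitude': array([-3.0027255 ,  0.01681047, -1.55854053])}
side {'fovy': 45.2641283467879, 'cx': 257.5969342735981, 'cy': 187.04983745591707, 'k1': -0.14554325766967022, 'origin': array([ 203.5365799 , -870.93321679,  728.81273269]), 'attitude': array([-2.12625066,  0.0084335 , -0.38000572])}
wrist {'fovy': 64.48207948047084, 'cx': 248.45558248482777, 'cy': 190.69675631735694, 'k1': -0.06219223833186375, 'origin': array([ 90.39868399, 547.08076591, 384.14091586]), 'attitude': array([2.88470129e+00, 1.66555183e-03, 1.27242900e+00])}
14.0 {'clock': 0.15, 'joints': array([ 1.20544994e+00,  3.00364347e-01,  1.52143349e+00,  1.81926024e-05,
        1.32072264e+00, -6.65855388e-02]), 'qd': array([-0.00024638, -0.00211905, -0.0010146 ,  0.00113766,  0.00073155,
       -0.00078249]), 'effort': array([-1.64623607e-04, -5.31961906e+01, -3.52817273e+01,  7.07694143e-02,
        2.37234018e-02, -3.62273283e-05]), 'eef_pos': array([161.8069316 , 525.45894581, 219.00732426]), 'eef_rot': array([-3.14066806e+00, -7.93172255e-05,  2.84282726e+00]), 'wrist_force': array([ 0.53020902, -0.08341127,  0.24393271]), 'moment': array([-0.00914396, -0.06441209, -0.00014632]), 'finger_force': 0.0, 'finger_gap': 93.97371685613334}
```

View pics/top0.png

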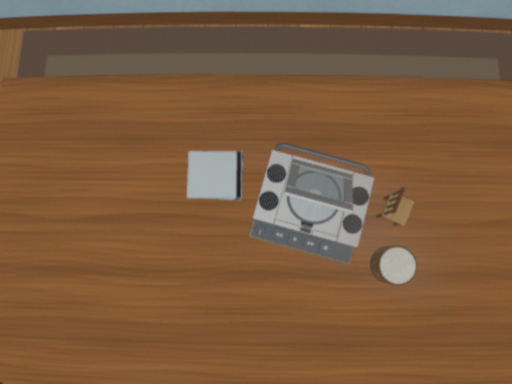

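View pics/side0.png

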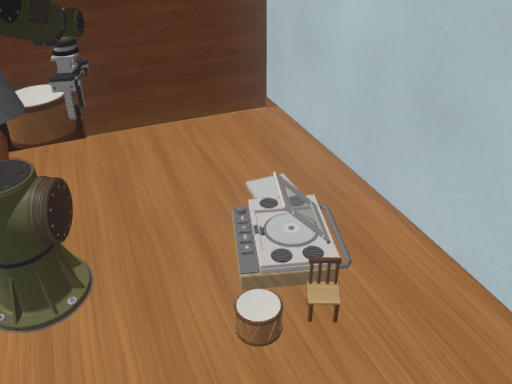

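The top view shows the player, yawed slightly clockwise, with the key row from (280,236) to (325,248). The search key is near (310,244). The lid is open towards the rear at about (320,185). The cases are to the left, the chair and drum to the right. I'll measure it from a zoomed crop.

```bash
python3 - <<'E'
from h import *
im=cv2.imread('pics/top0.png'); c=im[135:270,240:420]
cv2.imwrite('pics/topc.png',cv2.resize(c,None,fx=4.4,fy=4.4,interpolation=cv2.INTER_CUBIC))
p=manip.camera_params('top')
hsv=cv2.cvtColor(im,cv2.COLOR_BGR2HSV)
g=(hsv[:,:,1]<70).astype(np.uint8)*255
m=np.zeros_like(g); m[145:265,248:376]=g[145:265,248:376]
m=cv2.morphologyEx(m,cv2.MORPH_OPEN,np.ones((7,7)))
cs,_=cv2.findContours(m,0,2); k=max(cs,key=cv2.contourArea)
r=cv2.minAreaRect(k); print(r, cv2.boxPoints(r).round(1).tolist())
for b in cv2.boxPoints(r): print(onz(p,*b,77).round(1), onz(p,*b,54).round(1))
for u,v in((280,236),(295,240),(310,244),(325,248)): print(onz(p,u,v,68.5).round(1))
E
```

```text
((311.6929931640625, 206.15145874023438), (109.50662231445312, 91.66348266601562), 14.931418418884277) [[247.0, 236.3000030517578], [270.6000061035156, 147.8000030517578], [376.3999938964844, 176.0], [352.79998779296875, 264.5]]
[496.3  77.9  77. ] [497.5  78.6  54. ]
[713.9  23.   77. ] [720.8  22.3  54. ]
[ 645.8 -234.9   77. ] [ 650.9 -242.4   54. ]
[ 432.5 -172.    77. ] [ 432.  -177.8   54. ]
[498.4  -0.9  68.5]
[489.2 -36.8  68.5]
[480.1 -72.7  68.5]
[ 470.9 -108.4   68.5]
```

View pics/topc.png

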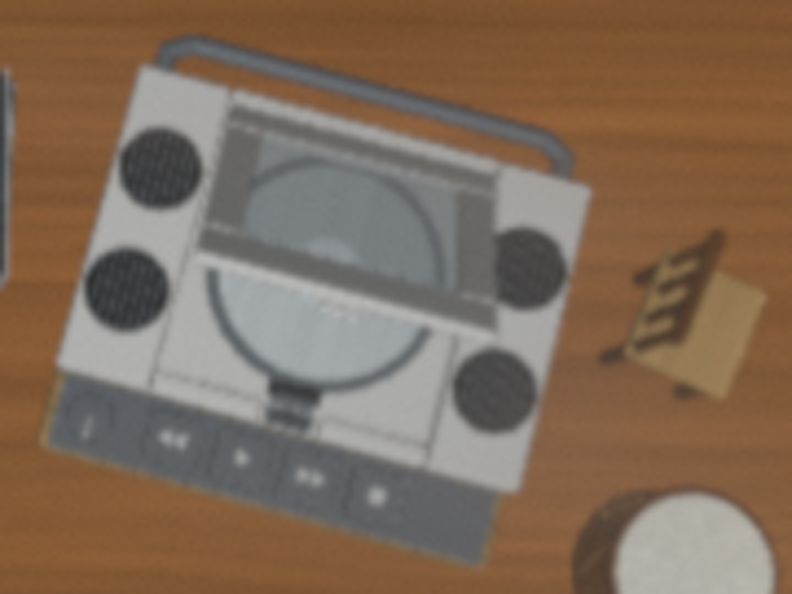

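The crop shows the deck corners at (146,66), (590,188), (520,490) and (60,368). The key marks are at (172,440), (241,458), (311,478) and (376,496), and the search key is (311,478). The open lid's front edge runs from (200,252) to (497,330), the catch is at (292,405), and the rim line runs from (155,378) to (425,455).

```bash
python3 - <<'E'
from h import *
p=manip.camera_params('top')
q=lambda u,v,z: onz(p,240+(u+.5)/4.4-.5,135+(v+.5)/4.4-.5,z)
C=[q(*c,77) for c in((146,66),(590,188),(520,490),(60,368))]
K=[q(*c,68.5) for c in((172,440),(241,458),(311,478),(376,496))]
print('deck',np.round(C,1).tolist()); print('keys',np.round(K,1).tolist())
a=C[0]-C[1]; b=C[3]-C[2]; kk=K[0]-K[3]
ang=lambda w: np.arctan2(-w[0],w[1]); print('yaw',[round(ang(w),3) for w in(a,b,kk)],np.linalg.norm(a),np.linalg.norm(b),np.linalg.norm(kk)/3)
yaw=np.mean([ang(a),ang(b),ang(kk)]); ex=np.array([np.cos(yaw),np.sin(yaw),0]);ey=np.array([-ex[1],ex[0],0])
rear=(C[0]+C[1])/2; cen=rear-110*ex; print('yaw',yaw,'cen',cen.round(1))
l=lambda w:(((w-cen)@ex).round(1),((w-cen)@ey).round(1))
for w in C+K: print(l(w))
print('catch',l(q(292,405,78)),'rim',l(q(155,378,77)),l(q(425,455,77)))
# lid edge ends vs planes y=+-75
for (u,v),s in(((200,252),75),((497,330),-75),((348,291),0)):
    o,d=ray(p,240+u/4.4,135+v/4.4); t=(s-(o-cen)@ey)/(d@ey); w=o+d*t; print('edge',l(w),w.round(1))
    o,d=ray(p,240+u/4.4,135+v/4.4)
    print([ (z,l(o+d*(z-o[2])/d[2])) for z in(150,180,200)])
# side view lid edge: print masks later
E
python3 - <<'E'
import cv2
im=cv2.imread('pics/side0.png')[165:295,220:355]
cv2.imwrite('pics/sidec.png',cv2.resize(im,None,fx=4.4,fy=4.4,interpolation=cv2.INTER_CUBIC))
E
```

```text
deck [[709.3, 17.6, 77.0], [642.3, -228.2, 77.0], [476.1, -184.8, 77.0], [539.6, 63.5, 77.0]]
keys [[501.7, 2.2, 68.5], [492.3, -35.4, 68.5], [481.8, -73.4, 68.5], [472.4, -108.6, 68.5]]
yaw [np.float64(-0.266), np.float64(-0.25), np.float64(-0.258)] 254.67575105592644 256.3485106882072 38.18800588039973
yaw -0.25818381889307424 cen [569.4 -77.2  77. ]
(np.float64(111.0), np.float64(127.3))
(np.float64(109.0), np.float64(-127.3))
(np.float64(-62.8), np.float64(-127.9))
(np.float64(-64.8), np.float64(128.4))
(np.float64(-85.8), np.float64(59.5))
(np.float64(-85.3), np.float64(20.8))
(np.float64(-85.7), np.float64(-18.7))
(np.float64(-85.8), np.float64(-55.1))
catch (np.float64(-51.0), np.float64(2.2)) rim (np.float64(-56.4), np.float64(77.3)) (np.float64(-58.0), np.float64(-73.9))
edge (np.float64(-18.3), np.float64(75.0)) [570.9  -0.  263.7]
[(150, (np.float64(2.9), np.float64(72.2))), (180, (np.float64(-2.7), np.float64(72.9))), (200, (np.float64(-6.4), np.float64(73.4)))]
edge (np.float64(-1.3), np.float64(-75.0)) [ 549.  -149.4  178.3]
[(150, (np.float64(4.0), np.float64(-81.1))), (180, (np.float64(-1.6), np.float64(-74.6))), (200, (np.float64(-5.4), np.float64(-70.3)))]
edge (np.float64(-3.4), np.float64(0.0)) [566.1 -76.3 186.3]
[(150, (np.float64(3.3), np.float64(-4.3))), (180, (np.float64(-2.3), np.float64(-0.8))), (200, (np.float64(-6.0), np.float64(1.6)))]
```

View pics/sidec.png

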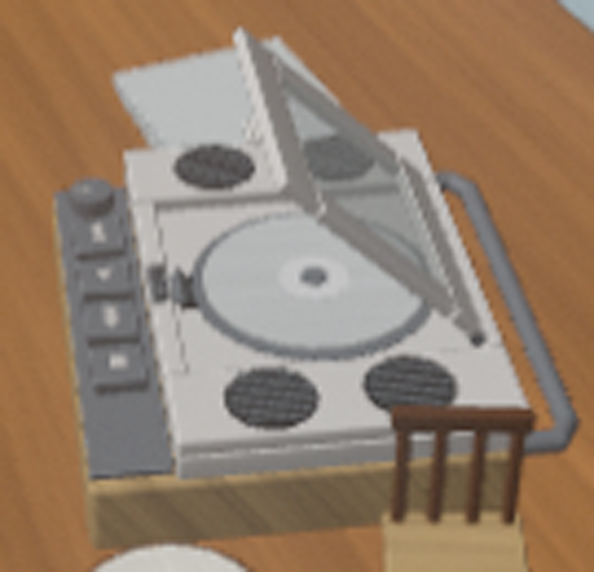

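The lid edge sits at about local x -3 mm and z 190 mm, so the lid angle is about 0.82 rad. I'll shut the fingers and travel high to a point above the edge, in two legs.

```bash
python3 -m creep '[[-1,[0,0,-4],0],[-1,[-29,-22.75,-4],-0.46],[-1,[-29,-22.75,-4],-0.46],[-1,[-29,-22.75,-4],-0.46],[-1,[-29,-22.75,-4],-0.46],[-1,[-29,-22.75,-4],-0.46],[-1,[-29,-22.75,-4],-0.46],[-1,[-29,-22.75,-4],-0.46],[-1,[-29,-22.75,-4],-0.46],[-1,[-29,-22.75,-4],-0.46],[-1,[-29,-22.75,-4],-0.46]]' 20; python3 -c "
from h import *
s=manip.read_state();print(s['eef_pos'],s['eef_rot'],s['finger_gap'],s['clock'])
x,y=s['eef_pos'][:2];w=s['eef_rot'][2];d=np.array([581-x,-80.3-y]);print(d@[np.cos(w),np.sin(w)],d@[np.sin(w),-np.cos(w)])"
```

```text
clock: 1.25
eef_pos: [371.9, 223.0, 259.3]
eef_rot: [-3.142, -0.0, 2.882]
wrist_force: [0.3, -0.3, 0.5]
finger_gap: 9.5
finger_force: 0.0
[371.89366884 223.01176947 259.32982159] [-3.14154959e+00 -3.52854579e-04  2.88213009e+00] 9.522304027190751 1.25
-279.92513814015444 -239.5107602309538
```

```bash
python3 -m creep '[[-1,[-28,-23.95,0],0],[-1,[-28,-23.95,0],0],[-1,[-28,-23.95,0],0],[-1,[-28,-23.95,0],0],[-1,[-28,-23.95,0],0],[-1,[-28,-23.95,0],0],[-1,[-28,-23.95,0],0],[-1,[-28,-23.95,0],0],[-1,[-28,-23.95,0],0],[-1,[-28,-23.95,0],0],[-1,[-28,-23.95,0],0]]'; python3 -c "
from h import *
im,p=shot('side','side1.png');t,p=shot('top','top1.png');w,p=shot('wrist','wrist1.png')
f=lambda a:cv2.resize(a,None,fx=3,fy=3,interpolation=cv2.INTER_CUBIC)
cv2.imwrite('pics/mix1.png',np.hstack([f(im[110:300,220:345]),f(t[130:320,240:370])])[:,:,::-1])"
```

```text
clock: 2.35
eef_pos: [581.2, -78.5, 259.7]
eef_rot: [3.141, 0.0, 2.885]
wrist_force: [0.7, 0.2, 0.3]
finger_gap: 0.7
finger_force: 0.0
```

View pics/wrist1.png

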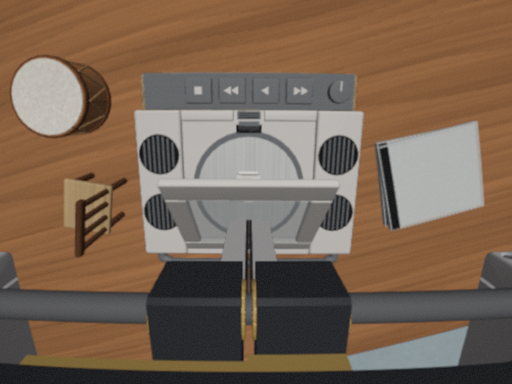

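View pics/mix1.png

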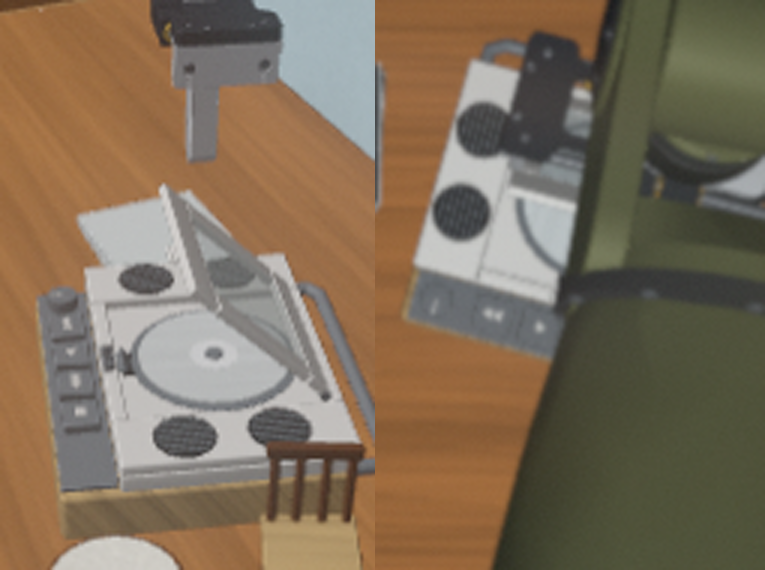

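The wrist view shows the player square to the tool. The keys along the top are stop (198,91), search (231,91), play (265,91) and back (299,91). The lid edge's outer line is at about y=181–190, and the fingertips are at (249,225). In the side view the fingers are above the lid. I'll cross-check the pose with the wrist camera.

```bash
python3 - <<'E'
from h import *
p=manip.camera_params('wrist'); print(p['origin'],p['attitude'])
yaw=-.2575; ex=np.array([np.cos(yaw),np.sin(yaw),0]);ey=np.array([-ex[1],ex[0],0]); cen=np.array([569.4,-77.2,77])
l=lambda w:(((w-cen)@ex).round(1),((w-cen)@ey).round(1),w.round(1).tolist())
for u,v in((198,91),(231,91),(265,91),(299,91)): print('key',l(onz(p,u,v,68.5)))
for u,v in((137,112),(361,112),(354,253),(146,254)): print('deck',l(onz(p,u,v,77)))
print('catch',l(onz(p,249,116,78)), 'rim',l(onz(p,249,122,77)))
pt=manip.camera_params('top')
for v in (180,200): print('lid edge top-corner / front lower',[(z,l(onz(p,249,v,z))[:2]) for z in(180,190,200)])
s=manip.read_state(); print('tcp',l(s['eef_pos']),s['eef_pos'],s['eef_rot'])
E
```

```text
[508.88247565 -60.62202229 425.02279335] [2.88409850e+00 5.57019238e-04 1.31396340e+00]
key (np.float64(-84.7), np.float64(-56.3), [473.2, -110.1, 68.5])
key (np.float64(-84.5), np.float64(-19.2), [482.8, -74.2, 68.5])
key (np.float64(-84.6), np.float64(19.0), [492.5, -37.3, 68.5])
key (np.float64(-84.8), np.float64(57.2), [502.0, -0.3, 68.5])
deck (np.float64(-62.2), np.float64(-124.5), [477.6, -181.7, 77.0])
deck (np.float64(-62.4), np.float64(126.5), [541.3, 61.0, 77.0])
deck (np.float64(110.2), np.float64(133.9), [710.0, 24.2, 77.0])
deck (np.float64(111.8), np.float64(-129.0), [644.6, -230.4, 77.0])
catch (np.float64(-57.2), np.float64(1.0), [514.4, -61.6, 78.0]) rim (np.float64(-50.6), np.float64(1.0), [520.7, -63.3, 77.0])
lid edge top-corner / front lower [(180, (np.float64(-7.3), np.float64(1.0))), (190, (np.float64(-9.6), np.float64(1.0))), (200, (np.float64(-11.9), np.float64(0.9)))]
lid edge top-corner / front lower [(180, (np.float64(9.9), np.float64(1.0))), (190, (np.float64(6.9), np.float64(1.0))), (200, (np.float64(3.9), np.float64(1.0)))]
tcp (np.float64(12.0), np.float64(1.1), [581.3, -79.2, 259.9]) [581.30601575 -79.17895519 259.90224031] [3.14148236e+00 5.96320569e-04 2.88433233e+00]
```

```bash
python3 -m creep '[[-1,[0,0,3],0],[-1,[0,0,6],0],[-1,[0.6,0,6.8],0],[-1,[1.2,0,7.4],0],[-1,[1.8,0,8.1],0],[-1,[2.4,0,8.8],0],[-1,[2.9,0,9.4],0],[-1,[3.3,0,10.2],0],[-1,[3.7,0,11],0],[-1,[4.1,0,11.8],0],[-1,[4.4,0,12.6],0],[-1,[4.4,0,12.6],0]]'; python3 -c "
from h import *
im,p=shot('side','side2.png');w,p=shot('wrist','wrist2.png')
f=lambda a:cv2.resize(a,None,fx=2.4,fy=2.4,interpolation=cv2.INTER_CUBIC)
cv2.imwrite('pics/mix2.png',np.hstack([f(im[110:300,220:345]),f(w[60:250,160:360])])[:,:,::-1])"
```

```text
clock: 3.7
eef_pos: [538.2, -68.9, 132.2]
eef_rot: [-3.141, -0.002, 2.883]
wrist_force: [0.9, 0.8, 0.4]
finger_gap: 0.3
finger_force: 0.0
```

View pics/mix2.png

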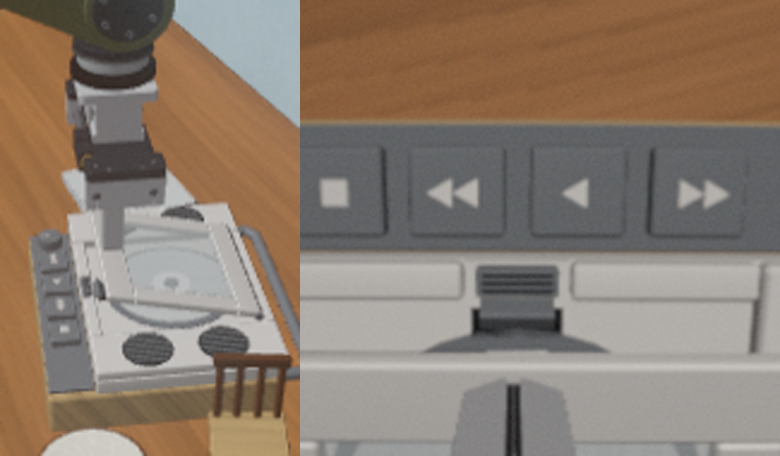

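The lid follows the fingers, which sit on its front frame a few mm behind the edge. I'll keep going down to nearly shut.

```bash
python3 -m creep '[[-1,[0.2,0,0.8],0],[-1,[0.4,0,1.6],0],[-1,[0.6,0,2.4],0],[-1,[0.7,0,2.8],0],[-1,[0.7,0,3.1],0],[-1,[0.7,0,3.3],0],[-1,[0.7,0,3.3],0]]'; python3 -m creep '[[-1,[0,0,0.1],0],[-1,[0,0,0.2],0],[-1,[0,0,0.2],0]]'
```

```text
clock: 4.5
eef_pos: [532.0, -67.2, 100.0]
eef_rot: [-3.142, -0.001, 2.883]
wrist_force: [0.4, 0.1, 0.2]
finger_gap: 0.2
finger_force: 0.1
clock: 4.8
eef_pos: [532.1, -67.2, 98.9]
eef_rot: [-3.142, -0.0, 2.883]
wrist_force: [-4.7, 0.1, 9.2]
finger_gap: 0.4
finger_force: 4.9
```

```bash
python3 -m creep '[[-1,[0,0,0.1],0],[-1,[0,0,0.2],0],[-1,[0,0,0.2],0],[-1,[0,0,0.2],0]]'
```

```text
clock: 5.2
eef_pos: [532.2, -67.2, 98.3]
eef_rot: [-3.142, 0.0, 2.883]
wrist_force: [-10.8, 2.2, 26.3]
finger_gap: 0.4
finger_force: 13.0
```

The lid is firmly against its stop (26 N with almost no movement). Next I'll lift off and check that it stays down.

```bash
python3 -m creep '[[-1,[0,0,-0.5],0],[-1,[0,0,-2],0],[-1,[0,0,-4],0],[-1,[0,0,-4],0],[-1,[0,0,-4],0],[-1,[0,0,-4],0],[-1,[0,0,-4],0],[-1,[0,0,-4],0]]'; python3 -c "
from h import *
im,p=shot('side','side3.png');w,p=shot('wrist','wrist3.png')
f=lambda a:cv2.resize(a,None,fx=2.4,fy=2.4,interpolation=cv2.INTER_CUBIC)
cv2.imwrite('pics/mix3.png',np.hstack([f(im[110:300,220:345]),f(w[60:250,160:360])])[:,:,::-1])
s=manip.read_state();x,y=s['eef_pos'][:2];w=s['eef_rot'][2];d=np.array([482.5-x,-74-y]);print(s['eef_pos'],d@[np.cos(w),np.sin(w)],d@[np.sin(w),-np.cos(w)])"
```

```text
clock: 6.0
eef_pos: [532.0, -67.3, 135.8]
eef_rot: [-3.142, -0.001, 2.883]
wrist_force: [0.5, 0.0, 0.7]
finger_gap: 0.7
finger_force: 0.0
[532.10390393 -67.23523462 136.1174879 ] 46.22360220426532 -19.22727060044726
```

View pics/mix3.png

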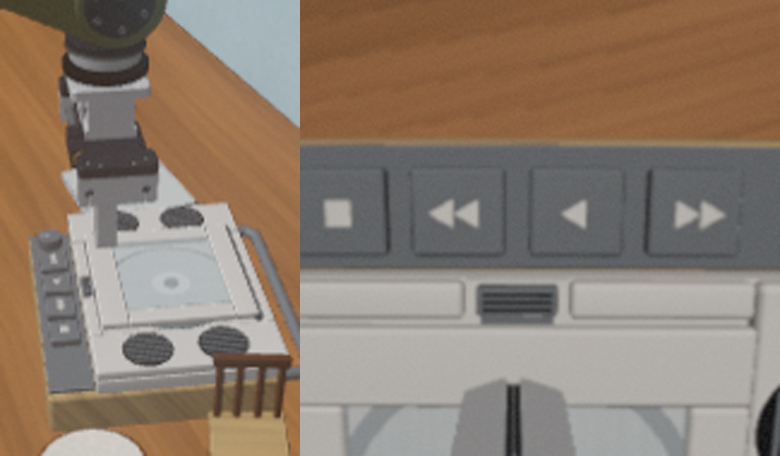

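The lid stays flush and caught with nothing touching it. The search key's centre in the wrist picture is near (226,148). I'll check that point, then move over the key.

```bash
python3 -c "
from h import *
p=manip.camera_params('wrist');q=onz(p,226,148,68.5)
s=manip.read_state();x,y=s['eef_pos'][:2];w=s['eef_rot'][2];d=q[:2]-[x,y];print(q,d@[np.cos(w),np.sin(w)],d@[np.sin(w),-np.cos(w)])"
python3 -m creep '[[-1,[2.3,-1,0],0],[-1,[4.7,-1.9,0],0],[-1,[4.7,-1.9,0],0],[-1,[4.7,-1.9,2],0],[-1,[4.7,-1.9,4],0],[-1,[4.7,-1.9,4.7],0],[-1,[4.7,-1.9,4.7],0],[-1,[4.7,-1.9,4.7],0]]'
```

```text
[481.89014093 -72.33700031  68.5       ] 47.2385316283858 -17.775576990221868
clock: 6.9
eef_pos: [482.4, -73.7, 90.1]
eef_rot: [3.142, 0.001, 2.883]
wrist_force: [0.6, 0.4, 0.8]
finger_gap: 0.8
finger_force: 0.0
```

```bash
python3 -m creep '[[-1,[0,0,0.4],0],[-1,[0,0,0.7],0],[-1,[0,0,0.9],0],[-1,[0,0,1.1],0],[-1,[0,0,1.2],0],[-1,[0,0,1.2],0],[-1,[0,0,1.2],0]]'; python3 -m creep '[[-1,[0,0,0.05],0],[-1,[0,0,0.1],0],[-1,[0,0,0.1],0],[-1,[0,0,0.1],0]]'
```

```text
clock: 7.6
eef_pos: [482.2, -73.7, 77.8]
eef_rot: [3.142, 0.001, 2.883]
wrist_force: [0.1, 0.2, 4.4]
finger_gap: 0.7
finger_force: 2.5
clock: 8.0
eef_pos: [482.3, -73.7, 77.5]
eef_rot: [3.142, 0.001, 2.883]
wrist_force: [-4.0, 1.5, 18.0]
finger_gap: 0.1
finger_force: 8.3
```

```bash
python3 -m creep '[[-1,[0,0,-0.02],0],[-1,[0,0,-0.02],0],[-1,[0,0,-0.02],0],[-1,[0,0,-0.02],0]]'; python3 -c "
from h import *
im,p=shot('side','side4.png');w,p=shot('wrist','wrist4.png')
f=lambda a:cv2.resize(a,None,fx=2.4,fy=2.4,interpolation=cv2.INTER_CUBIC)
cv2.imwrite('pics/mix4.png',np.hstack([f(im[130:320,210:335]),f(w[120:310,150:350])])[:,:,::-1])"
```

```text
clock: 8.4
eef_pos: [482.3, -73.7, 77.6]
eef_rot: [3.142, 0.001, 2.883]
wrist_force: [-3.7, 1.1, 14.5]
finger_gap: 0.5
finger_force: 7.1
```

View pics/mix4.png

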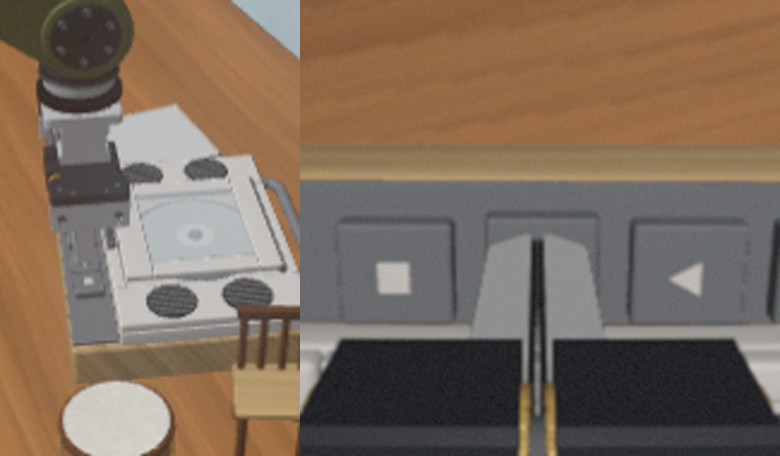

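The fingers are centred on the search key, between stop and play, and hold it down against its stop with about 14 N. The lid is still shut.

```bash
python3 -c "
from cell import manip
print(manip.sign_off())"
```

```text
the job is handed in; nothing more can be done
None
```

The lid is shut and stayed down by itself, and I handed the job in at about 8.5 s with the fingers still holding the forward-search key against its stop at about 14 N; no verdict came back.

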